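# Sort the parts left over from a brake job

## Task

Sort the parts from the brake job into their trays: the two sockets go in the red tray, standing upright with the hollow end up, one in each bay; the two bearings go in the blue tray, lying flat, one in each bay; the brake pad goes in the yellow tray, flat with its lining up. Every part must end up on the floor of its tray, let go and at rest. Leave the grease can and the wrench where they are.

Things in the scene. Friction and masses are not known exactly. Their poses are not given: they have to be found in the camera images.
- impact_socket: matt black impact socket with an orange band, a round upright cylinder 32 mm in diameter, 60 mm high, about 0.2 kg; stands on the bench, hollow end up. Origin: centre of its underside; z up along its axis. Its yaw does not matter.
- chrome_socket: bright silver socket, a round upright cylinder 28 mm in diameter, 40 mm high, about 0.1 kg; stands on the bench, hollow end up. Origin: centre of its underside; z up along its axis. Its yaw does not matter.
- large_bearing: steel ball bearing with a black seal, a round disc 52 mm in diameter, 16 mm thick, about 0.15 kg, lying flat (its bore cannot be gripped). Origin: centre of its underside; z up along its axis. Its yaw does not matter.
- small_bearing: steel ball bearing with an orange seal, a round disc 40 mm in diameter, 14 mm thick, about 0.08 kg, lying flat (its bore cannot be gripped). Origin: centre of its underside; z up along its axis. Its yaw does not matter.
- brake_pad: brake pad lying flat: green steel backing plate 96 mm (its x) by 42 mm (its y), 6 mm thick, with a black lining 74 by 42 mm, 10 mm thick, on top; 16 mm high in all, about 0.25 kg. The long sides of plate and lining are flush: grip it across its 42 mm. Origin: centre of its underside; z up; x along its length.
- red_tray: red steel parts tray, fixed to the bench, open on top: 135 mm (its x) by 165 mm (its y), 20 mm high; walls and floor 4 mm thick. Origin: centre of its underside, on the bench; z up. A 4 mm wall along x at y = 0, as high as the rim, makes two bays, each 127 mm (x) by 76.5 mm (y), centred at y = +40 and -40 mm. For the two sockets.
- blue_tray: blue steel parts tray, fixed to the bench, open on top: 135 mm (its x) by 165 mm (its y), 20 mm high; walls and floor 4 mm thick. Origin: centre of its underside, on the bench; z up. A 4 mm wall along x at y = 0, as high as the rim, makes two bays, each 127 mm (x) by 76.5 mm (y), centred at y = +40 and -40 mm. For the two bearings.
- yellow_tray: yellow steel parts tray, fixed to the bench, open on top: 135 mm (its x) by 165 mm (its y), 20 mm high; walls and floor 4 mm thick. Origin: centre of its underside, on the bench; z up. Undivided, 127 by 157 mm inside. For the brake pad.
- grease_can: bystander: upright can with a green label, 72 mm in diameter, 100 mm high, loose, beyond the trays. Origin: centre of its underside. Not to be moved.
- wrench: bystander: steel wrench 180 mm long, lying loose on the bench to the right of the robot. Origin: under its middle; x along its length. Not to be moved.
There are look-alikes about, which are no part of the job. Of the things shaped like the blue_tray, the blue one is meant.

How it is judged (in metres and radians):
At the end, for the whole second after the job is handed in: Sockets upright in separate bays of the red tray, bearings flat in separate bays of the blue tray, pad flat, lining up, in the yellow tray: tilt under 0.12 rad, origin 0-8 mm above the tray's, within 60 mm (x) and 75 mm (y) of its centre, 10 mm off the middle wall; at rest (20 mm/s), released (x of impact_socket in the frame of red_tray between -0.06 and 0.06 m and y of impact_socket in the frame of red_tray between -0.075 and 0.075 m and z of impact_socket in the frame of red_tray between 0 and 0.008 m and angle between each of impact_socket, chrome_socket, brake_pad's own z axis and vertical below 0.12 rad and linear speed of each of impact_socket, chrome_socket, large_bearing, small_bearing, brake_pad below 0.02 m/s and contact force between each of impact_socket, chrome_socket, large_bearing, small_bearing, brake_pad and the fingers below 0.1 N and x of chrome_socket in the frame of red_tray between -0.06 and 0.06 m and y of chrome_socket in the frame of red_tray between -0.075 and 0.075 m and z of chrome_socket in the frame of red_tray between 0 and 0.008 m and ((y of impact_socket in the frame of red_tray above 0.01 m and y of chrome_socket in the frame of red_tray below -0.01 m) or (y of impact_socket in the frame of red_tray below -0.01 m and y of chrome_socket in the frame of red_tray above 0.01 m)) and x of large_bearing in the frame of blue_tray between -0.06 and 0.06 m and y of large_bearing in the frame of blue_tray between -0.075 and 0.075 m and z of large_bearing in the frame of blue_tray between 0 and 0.008 m and angle between the z axis of each of large_bearing, small_bearing and the z axis of blue_tray, either way round below 0.12 rad and x of small_bearing in the frame of blue_tray between -0.06 and 0.06 m and y of small_bearing in the frame of blue_tray between -0.075 and 0.075 m and z of small_bearing in the frame of blue_tray between 0 and 0.008 m and ((y of large_bearing in the frame of blue_tray above 0.01 m and y of small_bearing in the frame of blue_tray below -0.01 m) or (y of large_bearing in the frame of blue_tray below -0.01 m and y of small_bearing in the frame of blue_tray above 0.01 m)) and x of brake_pad in the frame of yellow_tray between -0.06 and 0.06 m and y of brake_pad in the frame of yellow_tray between -0.075 and 0.075 m and z of brake_pad in the frame of yellow_tray between 0 and 0.008 m); the robot touches nothing.
It fails at once if the grease can is moved by more than 20 mm or tipped (distance of grease_can from where it was at the start of the episode above 0.02 m or angle between grease_can's own z axis and vertical above 0.3 rad).
It fails at once if the wrench is moved by more than 20 mm (distance of wrench from where it was at the start of the episode above 0.02 m).
It also fails if it takes over 112 s, if anything falls off the work surface, if the arm or the gripper's body presses on something with over 40 N, if the wrist force passes 120 N, or if a joint passes its speed limit or range.

## Robot

A 6-joint arm with a two-finger parallel gripper is mounted at the origin on the work surface. World frame = base frame: x ahead of the robot, y to its left, z up, the work surface at z = 0. Lengths are in mm, angles in rad, forces in N, time in s.
With the tool pointing down it reaches from about 275 to 750 mm from the base axis. Payload 10.2 kg.
Tool frame: the origin (TCP) lies at the centre of the arm's flange, where the gripper is bolted on; the fingertips stand 173 mm ahead of it and the grasp point (between the pads) lies 155 mm ahead of it; z points along the fingers, y is the line along which they close (so a half turn about z gives the same grasp; the last joint's range is limited). The gripper opens to 85 mm and grips with 20 to 120 N. Pads are 22 mm wide; open, the fingers measure 114 mm over their backs; the gripper's body (76 mm by 85 mm) begins 54 mm behind the grasp point. The pads swing forward as they close: fully open they stand 13 mm farther back than shut.
Start: joints at [-1.534, 0.313, 1.498, -0, 1.331, -0.223], TCP at [134.852, -507.393, 404.694] pointing down, gripper open.
Joint ranges: [-2.94, 2.94], [-0.97, 2.17], [0.19, 2.56], [-1.23, 4.37], [0.02, 3.11], [-2.88, 2.88]. Speed limits (rad/s): [2.39, 2.39, 3.01, 3.14, 3.14, 3.14].

## Interface

Orientations are given as a unit quaternion [w, x, y, z].
In Python, from rig import status, capture, camera_info, ticket gives the robot as it stands.
- The arm moves only by the shell command python3 -m crank 'ROWS' [FORCE]. ROWS is JSON, a list of rows, each a list of 7 numbers: the shift along the tool's x, y, z as a fraction of full scale, then the turn, a rotation vector about the tool's x, y, z as a fraction of full scale, then the closure, from 0 (fully open) to 1 (shut). A call has 1 to 12 rows; each row is the pose to reach, as a shift and turn from the pose commanded when the call began, along the tool's axes at that moment; what a row does not reach only later rows make up. Full scale, the value 1, is 0.1 m for a shift and 45 degrees for a turn. A row lasts 1/10 s, in which the tool goes at most 50 mm and 8.59 degrees, less where a joint would pass 70% of its speed; a pose out of reach is approached as far as the arm can. A call with a number of a shift or a turn outside -1 to 1 is refused whole. A call with a gripper value outside its range is refused whole. The fingers move at their own pace and stop on an object; FORCE is the grip in N (left out, the last holds). Time passes only in rows, so rows that repeat a pose let the fingers close. It gives the time, the measured TCP pose, the force, the opening and the grip force at its end, in the units of the state.
- status.sense(): the state, without advancing time (a new reading comes with each control period).
- capture(name): name is "scene" or "top"; returns (picture, depth): 480x640x3 uint8, red, green, blue; 480x640 float32, mm along the optical axis (not along the pixel's ray), 0 where there is no reading.
- camera_info(name): a dict with "K" (3x3 intrinsics, pixels), "camera_from_world" (4x4, takes a point from world to camera coordinates). Camera axes: x right, y up, looking along -z (the intrinsics and any distortion apply to the point x, -y, -z); pixel columns grow to the right and rows downward; lengths in mm; the calibration is good to about 2 mm. A picture is of the moment at which its call begins. camera_info takes no time and is no camera call.
- ticket.finish_job(): hands the job in; it is judged then, once.
The state is a dict: "time_s": time; "joints": joint angles; "dq": joint speeds; "tau": joint torques, N m; "eef_pos": TCP position; "ee_rot": TCP orientation; "force": force on the tool from outside, world axes, zero at the start; "wrist_torque": the same for the moment, N m; "grip_width": opening from 0.0 (shut) to 1.0 (fully open); "grip_force": force on a finger pad.
Only numpy, scipy, OpenCV 4.12 (cv2) and the standard library are available. Lean on these libraries where they do the work, as an engineer would, in place of code of your own. Each camera call takes 0.05 s, during which the arm holds its last target. There are 200 camera calls.

## Working session

There is one attempt and no reset: what is moved stays moved. The work goes in short steps, Python scripts to look and compute and a shell command to move; the robot and the scene stay as the last step left them, time stands still between calls to the robot, and variables do not carry over. Pictures are saved under pics/ and viewed, at most 14 in all, crops included, and the job is handed in when it is done.

```bash
mkdir -p pics; ls; python3 - <<'E'
from rig import status,capture,camera_info
import cv2,numpy as np
print(status.sense())
for n in("scene","top"):
    p,d=capture(n); cv2.imwrite(f"pics/{n}0.png",p[...,::-1]); np.savez(f"{n}0.npz",p=p,d=d)
    print(n,camera_info(n),(d==0).mean())
E
```

```text
pics
{'time_s': 0.0, 'joints': array([-1.53439496e+00,  3.13471186e-01,  1.49845661e+00,  5.41466908e-07,
        1.33099123e+00, -2.23423047e-01]), 'dq': array([ 0.00141049, -0.00055876, -0.00040894,  0.00010854,  0.00097683,
       -0.00046053]), 'tau': array([-2.82492783e-04, -4.12267613e+01, -2.59745032e+01, -1.49628459e-04,
        4.10742898e-03,  2.12998037e-05]), 'eef_pos': array([ 134.85340367, -507.34644122,  404.11673252]), 'ee_rot': array([-6.60261664e-04,  9.91573061e-01,  1.29546998e-01,  6.21863135e-05]), 'force': array([ 0.09573901, -0.00560046, -0.8541607 ]), 'wrist_torque': array([ 0.00937563,  0.00180974, -0.00289716]), 'grip_force': 0.0, 'grip_width': 0.9995143022327757}
scene {'K': array([[450.84669892,   0.        , 321.03089701],
       [  0.        , 450.84669892, 245.196036  ],
       [  0.        ,   0.        ,   1.        ]]), 'camera_from_world': array([[ 1.82408376e-01,  9.83218882e-01,  2.79551384e-03,
         1.82500633e+00],
       [-7.15253478e-01,  1.30743045e-01,  6.86526561e-01,
         3.51703387e+02],
       [ 6.74640384e-01, -1.27227696e-01,  7.27099351e-01,
        -1.24501977e+03],
       [ 0.00000000e+00,  0.00000000e+00,  0.00000000e+00,
         1.00000000e+00]])} 0.004055989583333333
top {'K': array([[462.63125057,   0.        , 312.65665827],
       [  0.        , 462.63125057, 242.35433084],
       [  0.        ,   0.        ,   1.        ]]), 'camera_from_world': array([[-2.03037764e-02, -9.99437761e-01, -2.66817990e-02,
        -8.33244051e+01],
       [ 9.98313893e-01, -2.17180410e-02,  5.38302615e-02,
        -5.03429999e+02],
       [-5.43794725e-02, -2.55438531e-02,  9.98193561e-01,
        -1.10086188e+03],
       [ 0.00000000e+00,  0.00000000e+00,  0.00000000e+00,
         1.00000000e+00]])} 0.004309895833333333
```

View pics/scene0.png

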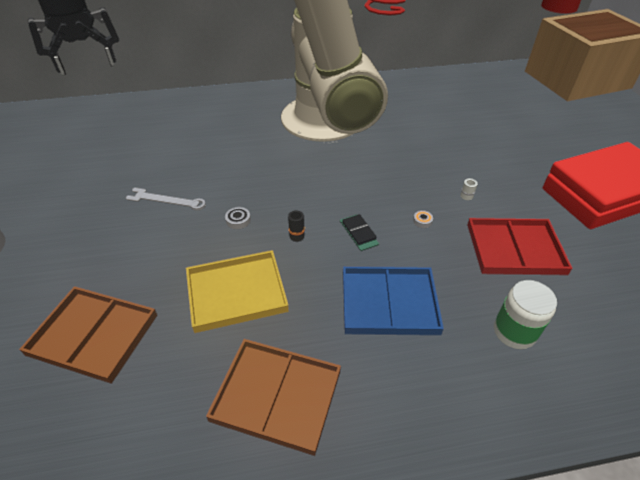

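View pics/top0.png

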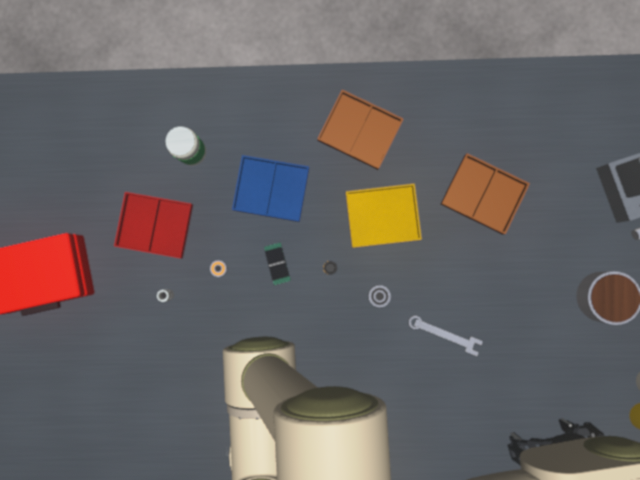

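The scene view shows, in pixels: large bearing (237,216), impact socket (297,226), brake pad (360,232), small bearing (424,217) and chrome socket (470,188). The top view shows the same parts at (379,296), (330,267), (277,264), (218,268) and (163,295). It also shows the red tray at (154,225), the blue at (271,189), the yellow at (384,215), the can at (184,143) and the wrench at (445,335). The two orange trays and the red box are the look-alikes.

```bash
cat > h.py <<'E'
import numpy as np,cv2
from rig import camera_info,status,capture
def cloud(n,d):
    i=camera_info(n);K=i["K"];T=np.linalg.inv(i["camera_from_world"])
    v,u=np.mgrid[:480,:640]
    c=np.stack([(u-K[0,2])/K[0,0]*d,-(v-K[1,2])/K[1,1]*d,-d],-1)
    w=c@T[:3,:3].T+T[:3,3]; w[d==0]=np.nan; return w
def proj(n,p):
    i=camera_info(n);c=i["camera_from_world"][:3]@np.append(p,1);K=i["K"]
    return np.array([K[0,0]*c[0]/-c[2]+K[0,2],K[1,1]*-c[1]/-c[2]+K[1,2]])
E
cat > m.py <<'E'
from h import *
S={n:np.load(n+"0.npz") for n in("scene","top")}
W={n:cloud(n,S[n]["d"]) for n in S}
items=dict(impact=((297,226),(330,267),26),chrome=((470,188),(163,295),24),large=((237,216),(379,296),34),small=((424,217),(218,268),30),pad=((360,232),(277,264),60),
 can=((525,315),(184,143),60),wrench=((168,199),(445,335),110),red=((518,245),(154,225),115),blue=((390,298),(271,189),115),yellow=((236,290),(384,215),115))
for k,(a,b,r) in items.items():
    c0=W["top"][b[1],b[0]]
    for n in W:
        w=W[n]; q=np.hypot(w[...,0]-c0[0],w[...,1]-c0[1])
        flr=np.nanmedian(w[(q>r)&(q<r+40)&(abs(w[...,2])<8)],0)[2]
        m=(q<r+12)&(w[...,2]-flr>(4 if k in('wrench',) else 7))
        hgt=np.percentile(w[m][:,2],97) if m.any() else 0
        t=m&(w[...,2]>hgt-5)
        p=w[t][:,:2].astype(np.float32)
        (cx,cy),R=cv2.minEnclosingCircle(p); rc=cv2.minAreaRect(p)
        print(k,n,t.sum(),"bench %.1f top %.1f"%(flr,hgt),"circ",np.round([cx,cy,R],1),"rect",np.round([*rc[0],*rc[1],rc[2]],1))
E
python3 m.py
```

```text
impact scene 99 bench 0.5 top 61.3 circ [ 443.7 -134.5   16.5] rect [ 444.3 -135.    30.1   30.6   60.3]
impact top 62 bench 0.9 top 63.9 circ [ 440.2 -133.3   15.6] rect [ 439.2 -132.5   30.7   27.6   43.9]
chrome scene 70 bench 0.5 top 41.4 circ [386.9 260.4  14.8] rect [387.4 260.   25.7  28.3  42.4]
chrome top 50 bench 1.4 top 44.3 circ [381.9 261.   14.4] rect [382.7 261.3  25.5  25.1  64.8]
large scene 331 bench 0.4 top 19.0 circ [ 374.2 -250.5   26.9] rect [ 373.3 -249.6   51.3   49.9    2.3]
large top 266 bench 0.8 top 21.2 circ [ 370.5 -248.8   25.7] rect [ 370.5 -248.7   47.6   47.4   89. ]
small scene 201 bench 0.4 top 16.9 circ [447.9 134.4  22.1] rect [448.1 134.6  37.6  41.6  45.6]
small top 140 bench 1.3 top 19.8 circ [444.3 135.3  19.6] rect [443.4 136.   36.7  36.   88.6]
pad scene 544 bench 0.5 top 18.5 circ [455.9  -7.3  42.9] rect [455.9  -6.7  76.2  44.2  13.7]
pad top 368 bench 1.1 top 21.0 circ [453.5  -8.4  40.2] rect [452.9  -6.   73.6  41.5  13.9]
can scene 1135 bench 0.6 top 102.0 circ [736.2 198.9  33.5] rect [736.4 198.6  64.2  65.2  31.4]
can top 571 ben
[... 177 characters left out ...]
  68.4]
wrench top 472 bench 0.7 top 549.8 circ [ 183.2 -421.3   37.4] rect [ 186.9 -421.3   74.7   11.9   89.5]
red scene 822 bench 0.5 top 22.0 circ [555.8 291.4 106.4] rect [555.6 292.4 167.6 138.6  78.2]
red top 411 bench 1.4 top 24.4 circ [552.  292.1 106. ] rect [552.4 292.5 167.3 134.7  78.6]
blue scene 987 bench 0.5 top 21.9 circ [637.9   5.1 105.9] rect [638.1   5.3 165.4 138.1  78.6]
blue top 355 bench 1.0 top 24.3 circ [635.9   6.7 103.5] rect [635.1   6.4 165.2 135.3  78.8]
yellow scene 845 bench 0.6 top 22.2 circ [ 577.9 -263.1  112.8] rect [ 592.8 -261.9  195.   165.     5.1]
yellow top 363 bench 0.8 top 24.0 circ [ 576.1 -260.5  114.6] rect [ 592.5 -260.5  195.2  165.2    5.2]
```

```bash
cat >> m.py <<'E'
print("--- triangulated tops / trays")
def ray(n,uv):
    i=camera_info(n);K=i["K"];T=np.linalg.inv(i["camera_from_world"])
    d=T[:3,:3]@np.array([(uv[0]-K[0,2])/K[0,0],-(uv[1]-K[1,2])/K[1,1],-1]);return T[:3,3],d/np.linalg.norm(d)
def tri(rs):
    A=sum(np.eye(3)-np.outer(d,d) for o,d in rs);b=sum((np.eye(3)-np.outer(d,d))@o for o,d in rs);return np.linalg.solve(A,b)
for k in("impact","chrome","large","small","pad","red","blue","yellow"):
    a,b,r=items[k]; rs=[]
    for n,s in(("scene",a),("top",b)):
        if k in("red","blue","yellow"):
            hsv=cv2.cvtColor(S[n]["p"],cv2.COLOR_RGB2HSV).astype(int); h0=hsv[s[1],s[0]-12][0]
            m=(abs((hsv[...,0]-h0+90)%180-90)<8)&(hsv[...,1]>120)&(hsv[...,2]>40)
            _,l=cv2.connectedComponents(m.astype(np.uint8)); m=l==l[s[1],s[0]-12]
            c=cv2.convexHull(np.argwhere(m)[:,::-1].astype(np.float32))[:,0]
            P=[]
            for p in c:
                o,d=ray(n,p); P.append((o+d*(20-o[2])/d[2])[:2])
            rc=cv2.minAreaRect(np.float32(P)); print(k,n,"rim plane rect",np.round([*rc[0],*rc[1],rc[2]],1))
            uv=proj(n,[*rc[0],20])
        else:
            w=W[n];c0=W["top"][b[1],b[0]];q=np.hypot(w[...,0]-c0[0],w[...,1]-c0[1])
            m=(q<r+12)&(w[...,2]>7);t=m&(w[...,2]>np.percentile(w[m][:,2],97)-5)
            uv=np.array(cv2.minEnclosingCircle(np.argwhere(t)[:,::-1].astype(np.float32))[0])
        rs.append(ray(n,uv))
    X=tri(rs);print(k,"tri",X.round(1),"reproj err",[np.round(np.linalg.norm(np.cross(X-o,d)),1) for o,d in rs])
E
python3 m.py | sed -n '/---/,$p'
```

```text
--- triangulated tops / trays
impact tri [ 440.1 -133.7   54.4] reproj err [np.float64(0.3), np.float64(0.3)]
chrome tri [382.6 263.4  35.9] reproj err [np.float64(0.1), np.float64(0.1)]
large tri [ 370.  -249.9    9.4] reproj err [np.float64(0.1), np.float64(0.1)]
small tri [444.2 136.6  12.8] reproj err [np.float64(0.5), np.float64(0.5)]
pad tri [453.6  -6.6  11.6] reproj err [np.float64(1.2), np.float64(1.2)]
red scene rim plane rect [560.8 286.8 172.8 150.   78.6]
red top rim plane rect [552.5 291.8 168.7 134.9  78.6]
red tri [553.2 294.6  10.8] reproj err [np.float64(0.6), np.float64(0.6)]
blue scene rim plane rect [642.1   3.5 166.3 144.1  79.6]
blue top rim plane rect [635.3   5.8 165.1 135.4  78.9]
blue tri [636.6   6.4  12.1] reproj err [np.float64(0.3), np.float64(0.3)]
yellow scene rim plane rect [ 570.6 -264.7  148.5  165.4    5.3]
yellow top rim plane rect [ 562.6 -263.2  136.7  166.7    5.2]
yellow tri [ 563.6 -264.9   11.2] reproj err [np.float64(0.6), np.float64(0.6)]
```

```bash
cat > plan.py <<'E'
import sys;from h import *
from scipy.spatial.transform import Rotation as R
s=status.sense();p=s["eef_pos"];M=R.from_quat(s["ee_rot"],scalar_first=True)
t=np.array(list(map(float,sys.argv[1:4])));yaw=float(sys.argv[4])
cur=np.degrees(np.arctan2(*M.as_matrix()[[1,0],0]))
d=M.inv().apply(t-p)/100; n=int(np.ceil(np.abs(d).max()))
g=R.from_euler("z",yaw,degrees=True)*R.from_euler("x",180,degrees=True)
rv=(M.inv()*g).as_rotvec()/np.radians(45)
print("t%.1f"%s["time_s"],p.round(1),"yaw %.1f"%cur,"w %.2f gf %.0f"%(s["grip_width"],s["grip_force"]),"F",s["force"].round(1),"tot",d.round(3),"turn",rv.round(3),n,"calls of",(d/n).round(3))
E
python3 plan.py 454 -6.5 300 13.8
```

```text
t0.1 [ 134.8 -507.4  404.2] yaw 14.9 w 1.00 gf 0 F [-0.8  0.7 -0.4] tot [ 4.371 -4.02   1.047] turn [-0.001 -0.     0.024] 5 calls of [ 0.874 -0.804  0.209]
```

```bash
python3 -m crank '[[0.87,-0.8,0.2,0,0,0.02,0],[0.87,-0.8,0.2,0,0,0.02,0],[0.87,-0.8,0.2,0,0,0.02,0]]' 60
python3 -m crank '[[0.87,-0.8,0.2,0,0,0,0],[0.87,-0.8,0.2,0,0,0,0],[0.87,-0.8,0.2,0,0,0,0]]'
python3 plan.py 454 -6.5 300 13.8
```

```text
time_s: 0.4
eef_pos: [199.7, -404.9, 383.8]
ee_rot: [-0.001, 0.992, 0.123, 0.0]
force: [-0.7, -1.1, 1.0]
grip_width: 1.001
grip_force: 0.0
time_s: 0.7
eef_pos: [264.6, -306.1, 363.9]
ee_rot: [-0.001, 0.992, 0.123, -0.0]
force: [0.5, -0.3, 1.2]
grip_width: 1.002
grip_force: 0.0
t0.7 [ 264.6 -306.1  363.9] yaw 14.1 w 1.00 gf 0 F [ 0.5 -0.3  1.2] tot [ 2.567 -2.442  0.644] turn [-0.003 -0.     0.007] 3 calls of [ 0.856 -0.814  0.215]
```

```bash
python3 -m crank '[[0.86,-0.81,0.2,0,0,0,0],[0.86,-0.81,0.2,0,0,0,0],[0.86,-0.81,0.2,0,0,0,0]]' >/dev/null
python3 -m crank '[[0.86,-0.81,0.2,0,0,0,0],[0.86,-0.81,0.2,0,0,0,0],[0.86,-0.81,0.2,0,0,0,0]]' >/dev/null
python3 -m crank '[[0.86,-0.81,0.2,0,0,0,0],[0.86,-0.81,0.2,0,0,0,0],[0.86,-0.81,0.2,0,0,0,0],[0.86,-0.81,0.2,0,0,0,0]]' >/dev/null
python3 plan.py 454 -6.5 173 13.8
```

```text
t1.7 [455.7  -8.9 303.9] yaw 14.2 w 1.00 gf 0 F [-0.9 -0.9 -0.1] tot [-0.009 -0.027  1.309] turn [-0.001  0.001  0.009] 2 calls of [-0.004 -0.013  0.655]
```

```bash
python3 -m crank '[[0,-0.03,0.9,0,0,0.01,0],[0,-0.03,0.9,0,0,0.01,0],[0,-0.03,0.9,0,0,0.01,0]]' >/dev/null
python3 plan.py 454 -6.5 173 13.8
python3 - <<'E'
from h import *
p,d=capture("scene"); cv2.imwrite("pics/a.png",cv2.resize(p[120:300,250:490,::-1],None,fx=3,fy=3))
E
```

```text
t2.0 [452.8  -8.2 211.2] yaw 13.5 w 1.00 gf 0 F [-0.7  0.6  1.2] tot [ 0.019 -0.012  0.382] turn [-0.006  0.01  -0.007] 1 calls of [ 0.019 -0.012  0.382]
```

View pics/a.png

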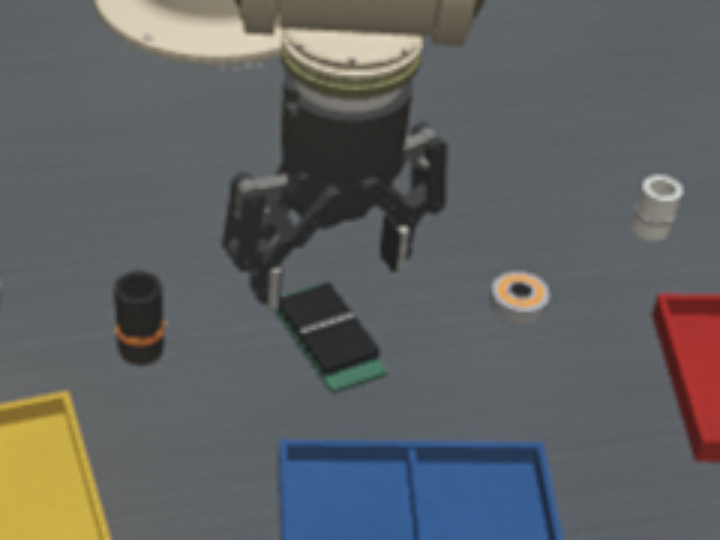

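The crop shows the open fingers straddling the pad: tips near (272,300) and (400,265), pad centre near (330,330). They are well aligned.

```bash
python3 -m crank '[[0.015,-0.01,0.38,0,0.01,0,0],[0.015,-0.01,0.38,0,0.01,0,0],[0.015,-0.01,0.38,0,0.01,0,0.3],[0.015,-0.01,0.38,0,0.01,0,0.7],[0.015,-0.01,0.38,0,0.01,0,0.7],[0.015,-0.01,0.38,0,0.01,0,0.7],[0.015,-0.01,0.38,0,0.01,0,0.7],[0.015,-0.01,0.38,0,0.01,0,0.7],[0.015,-0.01,0.38,0,0.01,0,0.7]]' 60
python3 plan.py 454 -6.5 173 13.8
```

```text
time_s: 2.95
eef_pos: [456.0, -6.9, 178.6]
ee_rot: [0.0, 0.993, 0.118, 0.005]
force: [-3.1, -1.3, 15.6]
grip_width: 0.475
grip_force: 60.0
t3.0 [456.   -6.9 178.6] yaw 13.6 w 0.48 gf 60 F [-3.1 -1.3 15.6] tot [-0.02  -0.008  0.056] turn [ 0.002 -0.013 -0.005] 1 calls of [-0.02  -0.008  0.056]
```

```bash
python3 -m crank '[[0,0,-0.3,0,0,0,0.7],[0,0,-0.9,0,0,0,0.7],[0,0,-0.9,0,0,0,0.7],[0,0,-0.9,0,0,0,0.7]]'
python3 plan.py 564 -263 250 5.2
```

```text
time_s: 3.35
eef_pos: [455.0, -6.9, 268.4]
ee_rot: [0.0, 0.993, 0.118, 0.006]
force: [0.4, 0.6, -2.0]
grip_width: 0.472
grip_force: 63.3
t3.4 [455.   -6.9 268.4] yaw 13.5 w 0.47 gf 63 F [ 0.4  0.6 -2. ] tot [0.458 2.745 0.195] turn [ 0.002 -0.015  0.185] 3 calls of [0.153 0.915 0.065]
```

```bash
python3 -m crank '[[0.15,0.9,0,0,0,0,0.7],[0.15,0.9,0,0,0,0,0.7],[0.15,0.9,0,0,0,0,0.7]]' >/dev/null
python3 -m crank '[[0.15,0.9,0,0,0,0,0.7],[0.15,0.9,0,0,0,0,0.7],[0.15,0.9,0,0,0,0,0.7]]' >/dev/null
python3 -m crank '[[0.15,0.92,0,0,-0.015,0.18,0.7],[0.15,0.92,0,0,-0.015,0.18,0.7],[0.15,0.92,0,0,-0.015,0.18,0.7],[0.15,0.92,0,0,-0.015,0.18,0.7]]' >/dev/null
python3 plan.py 564 -263 186 5.2
```

```text
t4.3 [ 562.  -260.6  264.9] yaw 5.4 w 0.47 gf 63 F [ 0.4  0.5 -1.9] tot [0.023 0.028 0.789] turn [-0.004  0.008  0.004] 1 calls of [0.023 0.028 0.789]
```

```bash
python3 -m crank '[[0.02,0.03,0.4,0,0,0,0.7],[0.02,0.03,0.7,0,0,0,0.7],[0.02,0.03,0.79,0,0,0,0.7],[0.02,0.03,0.79,0,0,0,0.7],[0.02,0.03,0.79,0,0,0,0.7]]'
python3 plan.py 564 -263 184 5.2
```

```text
time_s: 4.85
eef_pos: [564.6, -263.2, 189.4]
ee_rot: [0.0, 0.999, 0.048, -0.001]
force: [0.5, 0.2, -2.0]
grip_width: 0.471
grip_force: 63.2
t4.8 [ 564.6 -263.2  189.4] yaw 5.5 w 0.47 gf 63 F [ 0.5  0.2 -2. ] tot [-0.006 -0.003  0.054] turn [0.001 0.003 0.006] 1 calls of [-0.006 -0.003  0.054]
```

```bash
python3 -m crank '[[0,0,0.03,0,0,0,0.7],[0,0,0.05,0,0,0,0.7],[0,0,0.06,0,0,0,0.7],[0,0,0.06,0,0,0,0.7]]'
```

```text
time_s: 5.25
eef_pos: [564.3, -263.6, 182.8]
ee_rot: [0.0, 0.999, 0.047, -0.002]
force: [-2.0, 0.1, 3.6]
grip_width: 0.472
grip_force: 63.7
```

```bash
python3 -m crank '[[0,0,0.05,0,0,0,0.3],[0,0,0.05,0,0,0,0.2],[0,0,0.05,0,0,0,0.2],[0,0,0.05,0,0,0,0.2],[0,0,0,0,0,0,0.2],[0,0,-0.5,0,0,0,0],[0,0,-0.9,0,0,0,0],[0,0,-0.9,0,0,0,0]]'
python3 - <<'E'
from h import *
p,d=capture("scene"); cv2.imwrite("pics/b.png",cv2.resize(p[180:340,170:410,::-1],None,fx=3,fy=3))
E
python3 plan.py 441.5 -134 250 78.6
```

```text
time_s: 6.05
eef_pos: [565.4, -264.0, 278.5]
ee_rot: [0.003, 0.999, 0.047, 0.002]
force: [-0.0, -0.9, 0.2]
grip_width: 0.999
grip_force: 0.0
t6.1 [ 564.9 -263.7  275.2] yaw 5.4 w 1.00 gf 0 F [-0.   0.5 -0.6] tot [-1.106 -1.409  0.247] turn [ 0.004  0.002 -1.626] 2 calls of [-0.553 -0.705  0.123]
```

View pics/b.png

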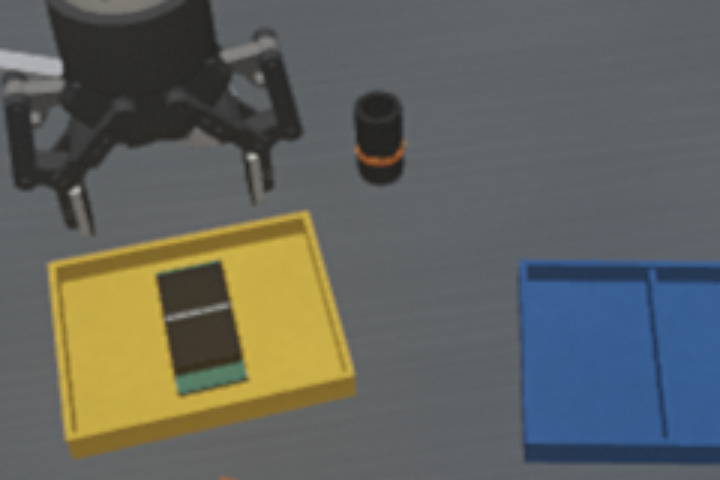

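The pad lies flat in the yellow tray with its lining up, around crop (200,330). Next is the large bearing.

```bash
python3 -m crank '[[-0.95,0,0,0,0,-0.2,0],[-0.95,0,0,0,0,-0.4,0],[-0.95,0,0,0,0,-0.6,0],[-0.95,0,0,0,0,-0.8,0],[-0.95,0,0,0,0,-0.8,0],[-0.95,0,0,0,0,-0.8,0]]'
python3 plan.py 371.5 -249.5 255 78.6
```

```text
time_s: 6.7
eef_pos: [470.0, -272.4, 271.8]
ee_rot: [-0.001, 0.936, 0.353, -0.002]
force: [-0.5, 0.1, -0.4]
grip_width: 1.001
grip_force: 0.0
t6.7 [ 470.  -272.4  271.8] yaw 41.3 w 1.00 gf 0 F [-0.5  0.1 -0.4] tot [-0.588 -0.822  0.173] turn [-0.006  0.002 -0.829] 1 calls of [-0.588 -0.822  0.173]
```

```bash
python3 -m crank '[[-0.59,-0.82,0.1,0,0,-0.2,0],[-0.59,-0.82,0.1,0,0,-0.4,0],[-0.59,-0.82,0.1,0,0,-0.6,0],[-0.59,-0.82,0.1,0,0,-0.83,0],[-0.59,-0.82,0.1,0,0,-0.83,0],[-0.59,-0.82,0.1,0,0,-0.83,0]]'
python3 plan.py 371.5 -249.5 181 78.6
```

```text
time_s: 7.3
eef_pos: [371.6, -250.1, 262.6]
ee_rot: [-0.001, 0.774, 0.634, -0.002]
force: [-0.3, -0.0, 0.2]
grip_width: 0.998
grip_force: 0.0
t7.3 [ 371.6 -250.1  262.6] yaw 78.7 w 1.00 gf 0 F [-0.3 -0.   0.2] tot [0.006 0.002 0.816] turn [-0.005  0.001  0.001] 1 calls of [0.006 0.002 0.816]
```

```bash
python3 -m crank '[[0,0,0.5,0,0,0,0],[0,0,0.81,0,0,0,0],[0,0,0.81,0,0,0,0],[0,0,0.81,0,0,0,0.3],[0,0,0.81,0,0,0,0.7],[0,0,0.81,0,0,0,0.7],[0,0,0.81,0,0,0,0.7],[0,0,0.81,0,0,0,0.7],[0,0,0.81,0,0,0,0.7]]'
python3 plan.py 371.5 -249.5 255 78.6
```

```text
time_s: 8.2
eef_pos: [371.7, -250.5, 184.0]
ee_rot: [0.001, 0.773, 0.634, -0.001]
force: [-2.5, 2.9, 14.1]
grip_width: 0.562
grip_force: 59.3
t8.2 [ 371.7 -250.5  184. ] yaw 78.8 w 0.56 gf 59 F [-2.5  2.9 14.1] tot [ 0.007 -0.004 -0.71 ] turn [-0.001  0.004  0.004] 1 calls of [ 0.007 -0.004 -0.71 ]
```

```bash
python3 -m crank '[[0,0,-0.3,0,0,0,0.7],[0,0,-0.8,0,0,0,0.7],[0,0,-0.8,0,0,0,0.7],[0,0,-0.8,0,0,0,0.7]]'
python3 - <<'E'
from h import *
p,d=capture("scene"); cv2.imwrite("pics/c.png",cv2.resize(p[100:260,130:370,::-1],None,fx=3,fy=3))
E
python3 plan.py 628.7 -33.4 255 78.6
```

```text
time_s: 8.6
eef_pos: [371.5, -250.1, 263.3]
ee_rot: [0.001, 0.773, 0.635, -0.002]
force: [1.0, 0.4, -1.7]
grip_width: 0.552
grip_force: 62.0
t8.7 [ 371.3 -249.9  262.1] yaw 78.8 w 0.56 gf 62 F [-0.3  0.3 -1.7] tot [2.625 2.103 0.06 ] turn [-0.004  0.002  0.004] 3 calls of [0.875 0.701 0.02 ]
```

View pics/c.png

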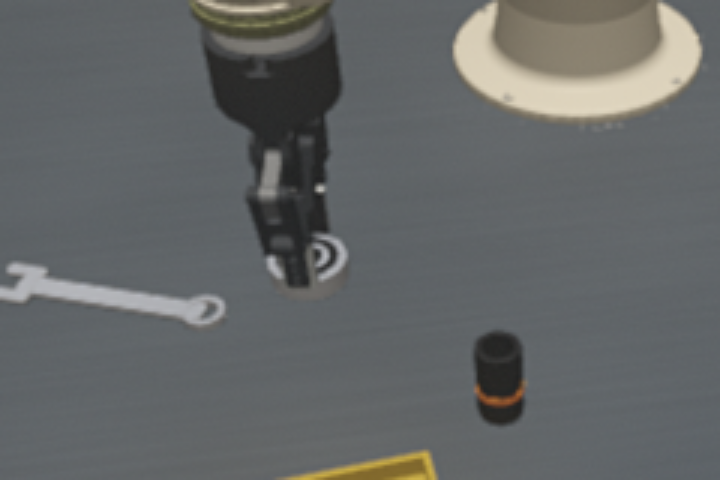

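The bearing is held flat between the tips at crop (305,265) and is lifted clear.

```bash
python3 -m crank '[[0.4,0.35,0,0,0,0,0.7],[0.87,0.7,0,0,0,0,0.7],[0.87,0.7,0,0,0,0,0.7],[0.87,0.7,0,0,0,0,0.7]]' >/dev/null
python3 -m crank '[[0.87,0.7,0,0,0,0,0.7],[0.87,0.7,0,0,0,0,0.7],[0.87,0.7,0,0,0,0,0.7]]' >/dev/null
python3 -m crank '[[0.87,0.7,0,0,0,0,0.7],[0.87,0.7,0,0,0,0,0.7],[0.87,0.7,0,0,0,0,0.7],[0.87,0.7,0,0,0,0,0.7]]' >/dev/null
python3 plan.py 628.7 -33.4 190 78.6
```

```text
t9.8 [628.4 -35.2 259.6] yaw 78.8 w 0.56 gf 62 F [-0.7 -0.8 -0.8] tot [0.019 0.004 0.696] turn [-0.007  0.001  0.005] 1 calls of [0.019 0.004 0.696]
```

```bash
python3 -m crank '[[0.02,0,0.4,0,0,0,0.7],[0.02,0,0.65,0,0,0,0.7],[0.02,0,0.7,0,0,0,0.7],[0.02,0,0.7,0,0,0,0.7]]'
python3 -m crank '[[0,0,0.02,0,0,0,0.7],[0,0,0.03,0,0,0,0.7],[0,0,0.03,0,0,0,0.7]]'
```

```text
time_s: 10.15
eef_pos: [627.6, -34.6, 190.5]
ee_rot: [-0.002, 0.773, 0.634, -0.002]
force: [-0.7, -0.5, -0.9]
grip_width: 0.561
grip_force: 62.5
time_s: 10.45
eef_pos: [628.4, -33.3, 188.3]
ee_rot: [-0.001, 0.773, 0.635, -0.001]
force: [-0.4, -0.5, -0.0]
grip_width: 0.56
grip_force: 62.5
```

```bash
python3 -m crank '[[0,0,0.015,0,0,0,0.7],[0,0,0.02,0,0,0,0.7],[0,0,0.02,0,0,0,0.7]]'
python3 -m crank '[[0,0,0,0,0,0,0.25],[0,0,0,0,0,0,0.15],[0,0,0,0,0,0,0.15],[0,0,0,0,0,0,0.15],[0,0,-0.1,0,0,0,0.15],[0,0,-0.5,0,0,0,0.15],[0,0,-0.8,0,0,0,0],[0,0,-0.8,0,0,0,0]]'
python3 plan.py 445.5 135.5 255 78.6
```

```text
time_s: 10.75
eef_pos: [628.5, -33.2, 188.1]
ee_rot: [-0.001, 0.773, 0.635, -0.002]
force: [-8.6, -1.2, 15.5]
grip_width: 0.555
grip_force: 65.3
time_s: 11.55
eef_pos: [629.4, -33.1, 271.1]
ee_rot: [0.002, 0.773, 0.635, 0.001]
force: [0.1, -0.3, -0.2]
grip_width: 1.004
grip_force: 0.0
t11.6 [629.4 -33.1 271.1] yaw 78.8 w 1.00 gf 0 F [ 0.1 -0.3 -0.2] tot [ 1.297 -2.133  0.149] turn [0.006 0.002 0.004] 3 calls of [ 0.432 -0.711  0.05 ]
```

Contact came at 188 as expected, and I released the bearing there. Next is the small bearing.

```bash
python3 -m crank '[[0.43,-0.71,0,0,0,0,0],[0.43,-0.71,0,0,0,0,0]]' >/dev/null
python3 -m crank '[[0.43,-0.71,0,0,0,0,0],[0.43,-0.71,0,0,0,0,0]]' >/dev/null
python3 -m crank '[[0.43,-0.71,0.1,0,0,0,0],[0.43,-0.71,0.1,0,0,0,0],[0.43,-0.71,0.1,0,0,0,0]]' >/dev/null
python3 plan.py 445.5 135.5 180 78.6
python3 - <<'E'
from h import *
p,d=capture("scene"); cv2.imwrite("pics/d.png",cv2.resize(p[140:340,280:520,::-1],None,fx=3,fy=3))
E
```

```text
t12.2 [442.  137.  256.1] yaw 79.0 w 1.00 gf 0 F [0.8 0.8 0.3] tot [-0.008  0.042  0.76 ] turn [-0.009  0.002  0.008] 1 calls of [-0.008  0.042  0.76 ]
```

View pics/d.png

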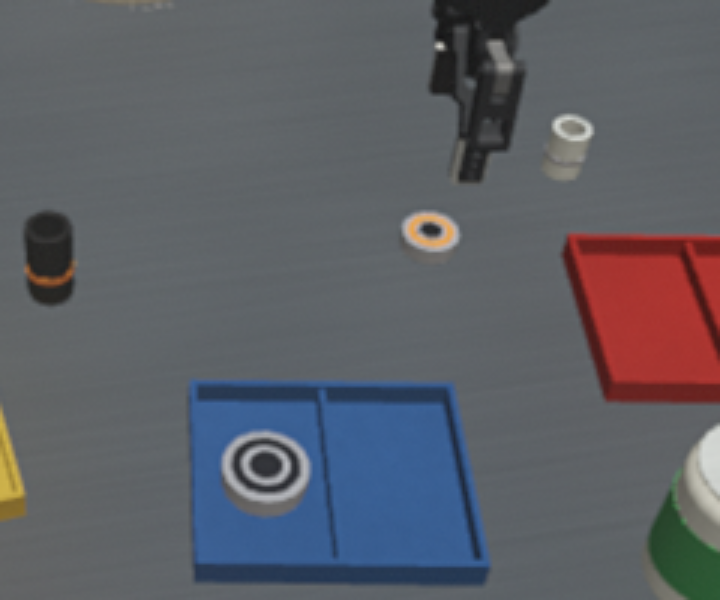

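The large bearing lies flat in the blue tray's left bay at crop (266,470). The gripper hovers above the small bearing at (430,235).

```bash
python3 plan.py 445.5 135.5 180 78.6; python3 -m crank '[[0,0.02,0.4,0,0,0,0],[0,0.03,0.75,0,0,0,0],[0,0.03,0.75,0,0,0,0],[0,0.03,0.75,0,0,0,0.3],[0,0.03,0.75,0,0,0,0.8],[0,0.03,0.75,0,0,0,0.8],[0,0.03,0.75,0,0,0,0.8],[0,0.03,0.75,0,0,0,0.8],[0,0.03,0.75,0,0,0,0.8],[0,0.03,0.75,0,0,0,0.8]]'
python3 plan.py 445.5 135.5 255 78.6
```

```text
t12.3 [443.8 135.9 256.6] yaw 78.9 w 1.00 gf 0 F [ 1.2 -0.6 -0.4] tot [-0.     0.021  0.766] turn [-0.006  0.001  0.007] 1 calls of [-0.     0.021  0.766]
time_s: 13.3
eef_pos: [447.9, 134.4, 183.3]
ee_rot: [-0.0, 0.773, 0.635, -0.001]
force: [-3.7, -1.9, 13.6]
grip_width: 0.416
grip_force: 58.4
t13.3 [447.9 134.4 183.3] yaw 78.8 w 0.42 gf 58 F [-3.7 -1.9 13.6] tot [ 0.006 -0.026 -0.717] turn [-0.002  0.001  0.004] 1 calls of [ 0.006 -0.026 -0.717]
```

```bash
python3 -m crank '[[0,0,-0.3,0,0,0,0.8],[0,0,-0.8,0,0,0,0.8],[0,0,-0.8,0,0,0,0.8],[0,0,-0.8,0,0,0,0.8]]'
python3 plan.py 644.7 45 255 78.6
python3 - <<'E'
from h import *
p,d=capture("scene"); cv2.imwrite("pics/e.png",cv2.resize(p[100:260,340:500,::-1],None,fx=3,fy=3))
E
```

```text
time_s: 13.7
eef_pos: [447.7, 134.4, 262.7]
ee_rot: [-0.0, 0.773, 0.635, -0.0]
force: [0.2, -0.3, -1.8]
grip_width: 0.414
grip_force: 60.0
t13.7 [447.7 134.4 262.7] yaw 78.8 w 0.41 gf 60 F [ 0.2 -0.3 -1.8] tot [-0.494  2.106  0.075] turn [-0.001  0.     0.004] 3 calls of [-0.165  0.702  0.025]
```

View pics/e.png

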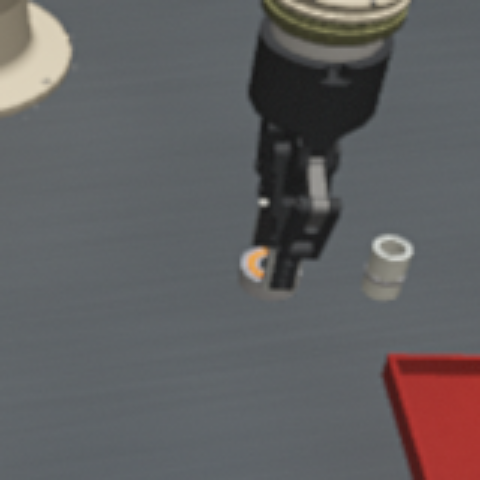

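The small bearing is held level at crop (270,275).

```bash
python3 -m crank '[[-0.1,0.4,0,0,0,0,0.8],[-0.16,0.7,0,0,0,0,0.8],[-0.16,0.7,0,0,0,0,0.8]]' >/dev/null
python3 -m crank '[[-0.16,0.7,0,0,0,0,0.8],[-0.16,0.7,0,0,0,0,0.8]]' >/dev/null
python3 -m crank '[[-0.16,0.7,0,0,0,0,0.8],[-0.16,0.7,0,0,0,0,0.8],[-0.16,0.7,0,0,0,0,0.8],[-0.16,0.7,0,0,0,0,0.8]]' >/dev/null
python3 plan.py 644.7 45 189 78.6
```

```text
t14.7 [643.8  46.7 259. ] yaw 78.8 w 0.42 gf 60 F [-1.  -0.2 -1.3] tot [-0.014  0.017  0.7  ] turn [-0.009  0.001  0.004] 1 calls of [-0.014  0.017  0.7  ]
```

```bash
python3 -m crank '[[-0.01,0.02,0.4,0,0,0,0.8],[-0.01,0.02,0.65,0,0,0,0.8],[-0.01,0.02,0.7,0,0,0,0.8],[-0.01,0.02,0.7,0,0,0,0.8]]'
python3 -m crank '[[0,0,0.02,0,0,0,0.8],[0,0,0.03,0,0,0,0.8],[0,0,0.03,0,0,0,0.8]]'
```

```text
time_s: 15.05
eef_pos: [645.3, 45.7, 190.6]
ee_rot: [-0.002, 0.773, 0.635, -0.002]
force: [1.1, 0.5, -0.6]
grip_width: 0.413
grip_force: 60.4
time_s: 15.35
eef_pos: [645.9, 45.1, 188.4]
ee_rot: [-0.001, 0.773, 0.635, -0.001]
force: [0.0, 0.5, -1.6]
grip_width: 0.42
grip_force: 60.3
```

```bash
python3 -m crank '[[0,0,0.01,0,0,0,0.8],[0,0,0.02,0,0,0,0.8],[0,0,0.02,0,0,0,0.8]]'
python3 -m crank '[[0,0,0,0,0,0,0.3],[0,0,0,0,0,0,0.2],[0,0,0,0,0,0,0.2],[0,0,0,0,0,0,0.2],[0,0,-0.1,0,0,0,0.2],[0,0,-0.5,0,0,0,0.2],[0,0,-0.9,0,0,0,0],[0,0,-0.9,0,0,0,0]]'
python3 plan.py 384 261 280 78.6
```

```text
time_s: 15.65
eef_pos: [646.0, 45.1, 187.5]
ee_rot: [-0.001, 0.773, 0.635, -0.001]
force: [-5.4, 0.9, 10.8]
grip_width: 0.414
grip_force: 62.3
time_s: 16.45
eef_pos: [647.1, 45.1, 282.5]
ee_rot: [0.003, 0.773, 0.635, 0.002]
force: [0.3, -0.3, -0.3]
grip_width: 1.004
grip_force: 0.0
t16.4 [647.1  45.1 282.5] yaw 78.8 w 1.00 gf 0 F [ 0.3 -0.3 -0.3] tot [ 1.606 -3.     0.004] turn [ 0.009 -0.     0.004] 4 calls of [ 0.402 -0.75   0.001]
```

```bash
python3 -m crank '[[0.4,-0.75,0,0,0,0,0],[0.4,-0.75,0,0,0,0,0]]' >/dev/null
python3 -m crank '[[0.4,-0.75,0,0,0,0,0],[0.4,-0.75,0,0,0,0,0]]' >/dev/null
python3 -m crank '[[0.4,-0.75,0,0,0,0,0],[0.4,-0.75,0,0,0,0,0]]' >/dev/null
python3 -m crank '[[0.4,-0.75,0,0,0,0,0],[0.4,-0.75,0,0,0,0,0],[0.4,-0.75,0,0,0,0,0],[0.4,-0.75,0,0,0,0,0]]' >/dev/null
python3 plan.py 384 261 195 78.6
python3 - <<'E'
from h import *
p,d=capture("scene"); cv2.imwrite("pics/f.png",cv2.resize(p[140:340,330:570,::-1],None,fx=3,fy=3))
E
```

```text
t17.4 [382.9 260.6 277.1] yaw 78.9 w 1.00 gf 0 F [ 0.8  0.3 -0.2] tot [0.006 0.012 0.821] turn [-0.004  0.001  0.006] 1 calls of [0.006 0.012 0.821]
```

View pics/f.png

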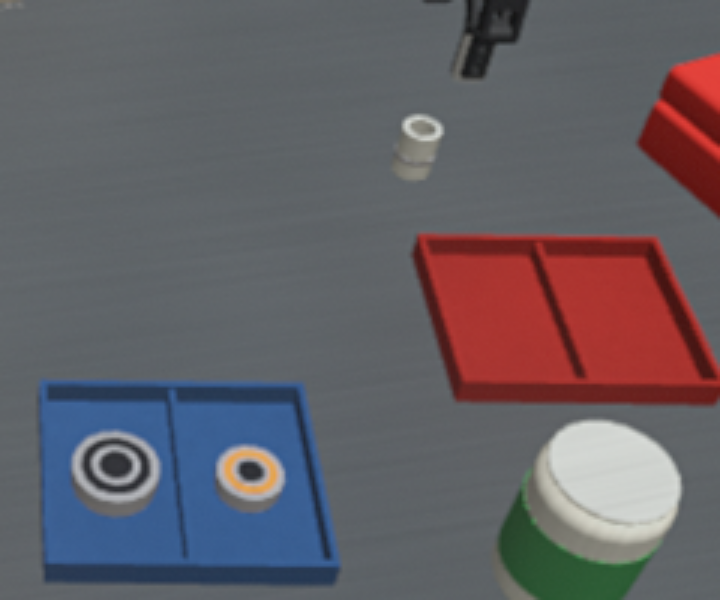

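Both bearings lie flat in separate blue bays at crop (116,468) and (250,475). The chrome socket still stands at (417,150), so I'm grasping it now.

```bash
python3 -m crank '[[0,0.01,0.4,0,0,0,0],[0,0.01,0.82,0,0,0,0],[0,0.01,0.82,0,0,0,0],[0,0.01,0.82,0,0,0,0.4],[0,0.01,0.82,0,0,0,0.9],[0,0.01,0.82,0,0,0,0.9],[0,0.01,0.82,0,0,0,0.9],[0,0.01,0.82,0,0,0,0.9],[0,0.01,0.82,0,0,0,0.9],[0,0.01,0.82,0,0,0,0.9],[0,0.01,0.82,0,0,0,0.9]]'
python3 plan.py 384 261 195 78.6
```

```text
time_s: 18.6
eef_pos: [384.1, 260.3, 196.2]
ee_rot: [-0.001, 0.773, 0.635, -0.001]
force: [-2.8, -1.1, 10.6]
grip_width: 0.3
grip_force: 58.3
t18.6 [384.1 260.3 196.2] yaw 78.8 w 0.30 gf 58 F [-2.8 -1.1 10.6] tot [ 0.007 -0.002  0.012] turn [-0.002 -0.     0.004] 1 calls of [ 0.007 -0.002  0.012]
```

```bash
python3 -m crank '[[0,0,-0.3,0,0,0,0.9],[0,0,-0.8,0,0,0,0.9],[0,0,-0.8,0,0,0,0.9],[0,0,-0.8,0,0,0,0.9]]'
python3 - <<'E'
from h import *
p,d=capture("scene"); cv2.imwrite("pics/g.png",cv2.resize(p[60:240,380:560,::-1],None,fx=3,fy=3))
E
python3 plan.py 562 331.5 270 78.6
```

```text
time_s: 19.0
eef_pos: [383.9, 260.2, 275.6]
ee_rot: [-0.001, 0.773, 0.635, -0.0]
force: [-1.1, -0.1, -2.1]
grip_width: 0.299
grip_force: 59.5
t19.1 [383.7 260.1 274.5] yaw 78.8 w 0.30 gf 59 F [-0.4  0.5 -1.4] tot [1.047 1.61  0.038] turn [-0.005  0.001  0.004] 2 calls of [0.524 0.805 0.019]
```

View pics/g.png

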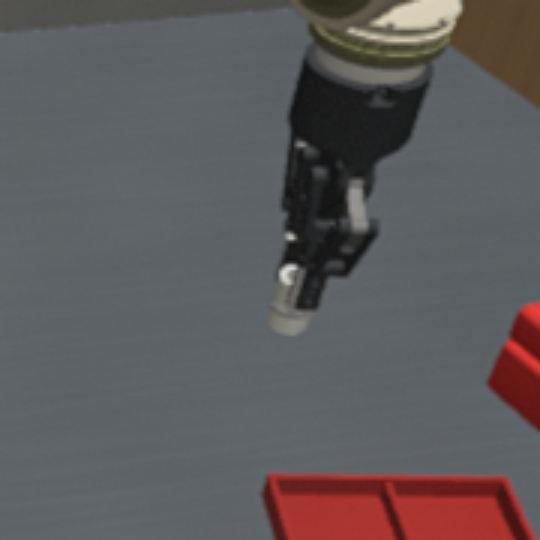

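The chrome socket hangs upright from the tips at crop (290,300).

```bash
python3 -m crank '[[0.25,0.4,0,0,0,0,0.9],[0.52,0.8,0,0,0,0,0.9],[0.52,0.8,0,0,0,0,0.9]]' >/dev/null
python3 -m crank '[[0.52,0.8,0,0,0,0,0.9],[0.52,0.8,0,0,0,0,0.9],[0.52,0.8,0,0,0,0,0.9],[0.52,0.8,0,0,0,0,0.9]]' >/dev/null
python3 plan.py 562 331.5 202 78.6
```

```text
t19.8 [561.1 331.  271.6] yaw 78.8 w 0.30 gf 60 F [ 0.3 -0.2 -0.9] tot [0.009 0.013 0.695] turn [-0.009  0.004  0.004] 1 calls of [0.009 0.013 0.695]
```

```bash
python3 -m crank '[[0,0,0.4,0,0,0,0.9],[0,0,0.65,0,0,0,0.9],[0,0,0.69,0,0,0,0.9],[0,0,0.69,0,0,0,0.9]]'
python3 -m crank '[[0,0,0.02,0,0,0,0.9],[0,0,0.03,0,0,0,0.9],[0,0,0.03,0,0,0,0.9]]'
```

```text
time_s: 20.15
eef_pos: [560.3, 330.9, 204.9]
ee_rot: [-0.001, 0.773, 0.635, -0.002]
force: [0.6, -0.1, -0.5]
grip_width: 0.298
grip_force: 59.8
time_s: 20.45
eef_pos: [561.0, 331.1, 202.8]
ee_rot: [-0.001, 0.773, 0.635, -0.001]
force: [-0.7, 0.3, -1.3]
grip_width: 0.3
grip_force: 59.8
```

```bash
python3 -m crank '[[0,0,0.01,0,0,0,0.9],[0,0,0.02,0,0,0,0.9],[0,0,0.02,0,0,0,0.9]]'
python3 -m crank '[[0,0,0.005,0,0,0,0.9],[0,0,0.01,0,0,0,0.9],[0,0,0.01,0,0,0,0.9]]'
```

```text
time_s: 20.75
eef_pos: [561.0, 331.1, 200.3]
ee_rot: [-0.001, 0.773, 0.635, -0.001]
force: [-0.6, -0.7, 0.3]
grip_width: 0.307
grip_force: 60.2
time_s: 21.05
eef_pos: [561.0, 331.1, 200.2]
ee_rot: [-0.001, 0.773, 0.635, -0.001]
force: [-2.8, -1.7, 9.9]
grip_width: 0.303
grip_force: 60.8
```

```bash
python3 -m crank '[[0,0,0,0,0,0,0.5],[0,0,0,0,0,0,0.3],[0,0,0,0,0,0,0.2],[0,0,0,0,0,0,0.2],[0,0,0,0,0,0,0.2],[0,0,-0.4,0,0,0,0.2],[0,0,-0.95,0,0,0,0],[0,0,-0.95,0,0,0,0],[0,0,-0.95,0,0,0,0]]'
python3 plan.py 441.5 -134 300 78.6
```

```text
time_s: 21.95
eef_pos: [561.4, 331.1, 295.5]
ee_rot: [-0.001, 0.773, 0.635, -0.0]
force: [-1.1, -0.3, -0.9]
grip_width: 0.998
grip_force: 0.0
t21.9 [561.4 331.1 295.5] yaw 78.8 w 1.00 gf 0 F [-1.1 -0.3 -0.9] tot [-4.796 -0.271 -0.048] turn [-0.001 -0.001  0.004] 5 calls of [-0.959 -0.054 -0.01 ]
```

```bash
python3 -m crank '[[-0.96,-0.05,0,0,0,0,0],[-0.96,-0.05,0,0,0,0,0]]' >/dev/null
python3 -m crank '[[-0.96,-0.05,0,0,0,0,0],[-0.96,-0.05,0,0,0,0,0]]' >/dev/null
python3 -m crank '[[-0.96,-0.05,0,0,0,0,0],[-0.96,-0.05,0,0,0,0,0]]' >/dev/null
python3 -m crank '[[-0.96,-0.05,0,0,0,0,0],[-0.96,-0.05,0,0,0,0,0]]' >/dev/null
python3 -m crank '[[-0.96,-0.05,0,0,0,0,0],[-0.96,-0.05,0,0,0,0,0],[-0.96,-0.05,0,0,0,0,0],[-0.96,-0.05,0,0,0,0,0]]' >/dev/null
python3 plan.py 441.5 -134 210 78.6
python3 - <<'E'
from h import *
p,d=capture("scene"); cv2.imwrite("pics/i.png",p[...,::-1])
E
```

```text
t23.1 [ 443.  -135.4  293.3] yaw 78.7 w 1.00 gf 0 F [0.4 0.7 0. ] tot [ 0.011 -0.012  0.833] turn [-0.008 -0.     0.001] 1 calls of [ 0.011 -0.012  0.833]
```

View pics/i.png

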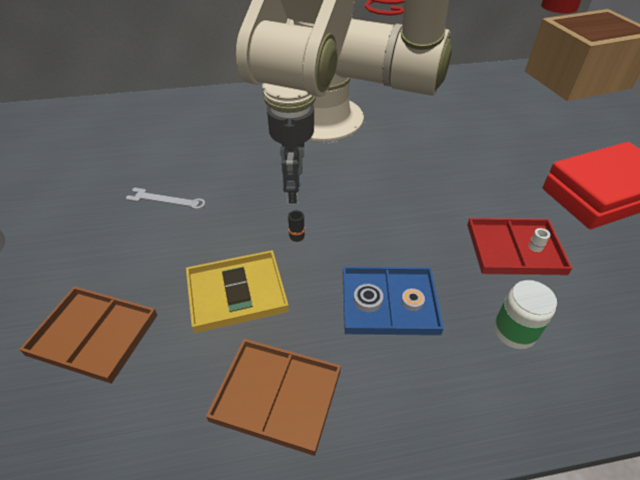

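The chrome socket stands in the red tray's right bay at (540,240), and the bearings and pad are in place. The gripper is above the impact socket at (297,226).

```bash
python3 -m crank '[[0.01,-0.01,0.4,0,0,0,0],[0.01,-0.01,0.8,0,0,0,0],[0.01,-0.01,0.83,0,0,0,0],[0.01,-0.01,0.83,0,0,0,0.4],[0.01,-0.01,0.83,0,0,0,0.9],[0.01,-0.01,0.83,0,0,0,0.9],[0.01,-0.01,0.83,0,0,0,0.9],[0.01,-0.01,0.83,0,0,0,0.9],[0.01,-0.01,0.83,0,0,0,0.9],[0.01,-0.01,0.83,0,0,0,0.9],[0.01,-0.01,0.83,0,0,0,0.9]]'
python3 -m crank '[[0,0,-0.3,0,0,0,0.9],[0,0,-0.8,0,0,0,0.9],[0,0,-0.8,0,0,0,0.9],[0,0,-0.8,0,0,0,0.9]]'
python3 plan.py 546 253 300 78.6
python3 - <<'E'
from h import *
p,d=capture("scene"); cv2.imwrite("pics/j.png",cv2.resize(np.hstack([p[80:280,200:400],p[180:300,460:580].repeat(1,0)[:0] if 0 else cv2.resize(p[200:300,470:570],(200,200))])[...,::-1],None,fx=2,fy=2))
E
```

```text
time_s: 24.3
eef_pos: [442.6, -133.9, 212.9]
ee_rot: [-0.0, 0.773, 0.635, -0.001]
force: [-1.1, 2.3, 8.7]
grip_width: 0.352
grip_force: 58.6
time_s: 24.7
eef_pos: [442.5, -133.6, 292.3]
ee_rot: [-0.0, 0.773, 0.635, -0.001]
force: [-0.7, 0.7, -3.4]
grip_width: 0.351
grip_force: 60.1
t24.7 [ 442.5 -133.6  292.3] yaw 78.8 w 0.35 gf 60 F [-0.7  0.7 -3.4] tot [ 3.994  0.263 -0.084] turn [-0.002  0.002  0.004] 4 calls of [ 0.998  0.066 -0.021]
```

View pics/j.png

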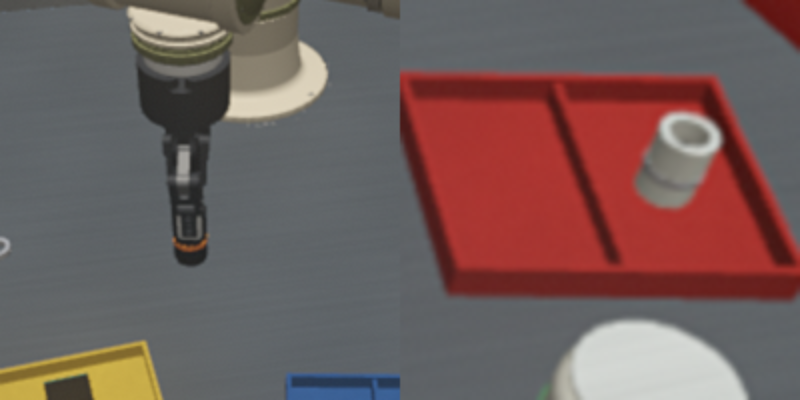

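The impact socket is held upright at left (190,245), and the chrome socket stands upright in its bay at right (680,160).

```bash
python3 -m crank '[[0.5,0.03,0,0,0,0,0.9],[0.99,0.07,0,0,0,0,0.9],[0.99,0.07,0,0,0,0,0.9]]' >/dev/null
python3 -m crank '[[0.99,0.07,0,0,0,0,0.9],[0.99,0.07,0,0,0,0,0.9]]' >/dev/null
python3 -m crank '[[0.99,0.07,0,0,0,0,0.9],[0.99,0.07,0,0,0,0,0.9]]' >/dev/null
python3 -m crank '[[0.99,0.06,0,0,0,0,0.9],[0.99,0.06,0,0,0,0,0.9],[0.99,0.06,0,0,0,0,0.9],[0.99,0.06,0,0,0,0,0.9]]' >/dev/null
python3 plan.py 546 253 219 78.6
```

```text
t25.9 [545.9 249.8 289.1] yaw 78.9 w 0.35 gf 60 F [-1.5 -0.1 -1.2] tot [ 0.033 -0.     0.701] turn [-0.009  0.003  0.006] 1 calls of [ 0.033 -0.     0.701]
```

```bash
python3 -m crank '[[0.03,0,0.4,0,0,0,0.9],[0.03,0,0.65,0,0,0,0.9],[0.03,0,0.7,0,0,0,0.9],[0.03,0,0.7,0,0,0,0.9]]'
python3 -m crank '[[0,0,0.02,0,0,0,0.9],[0,0,0.03,0,0,0,0.9],[0,0,0.03,0,0,0,0.9]]'
python3 -m crank '[[0,0,0.01,0,0,0,0.9],[0,0,0.015,0,0,0,0.9],[0,0,0.015,0,0,0,0.9]]'
```

```text
time_s: 26.25
eef_pos: [546.5, 251.3, 220.6]
ee_rot: [-0.002, 0.773, 0.634, -0.002]
force: [-0.1, 0.4, -1.3]
grip_width: 0.348
grip_force: 60.1
time_s: 26.55
eef_pos: [546.5, 252.3, 218.8]
ee_rot: [-0.001, 0.773, 0.635, -0.001]
force: [1.5, 0.6, -1.8]
grip_width: 0.348
grip_force: 60.1
time_s: 26.85
eef_pos: [546.5, 252.5, 217.1]
ee_rot: [-0.001, 0.773, 0.635, -0.001]
force: [-1.0, 0.4, 2.4]
grip_width: 0.35
grip_force: 60.5
```

Contact came at 217 as expected, so I'm releasing and rising.

```bash
python3 -m crank '[[0,0,0,0,0,0,0.5],[0,0,0,0,0,0,0.3],[0,0,0,0,0,0,0.2],[0,0,0,0,0,0,0.2],[0,0,0,0,0,0,0.2],[0,0,-0.4,0,0,0,0.2],[0,0,-0.95,0,0,0,0],[0,0,-0.95,0,0,0,0],[0,0,-0.95,0,0,0,0]]'
python3 -m crank '[[-0.9,-0.5,0,0,0,0,0],[-0.9,-0.5,0,0,0,0,0],[-0.9,-0.5,0,0,0,0,0],[-0.9,-0.5,0,0,0,0,0]]'
python3 - <<'E'
from h import *
p,d=capture("scene"); cv2.imwrite("pics/k.png",cv2.resize(p[180:350,180:580,::-1],None,fx=2,fy=2))
q,e=capture("top"); np.savez("end.npz",p=p,d=d,q=q,e=e)
W=cloud("scene",d)
for k,c,yaw in(("red",(553.5,292.3),-11.4),("blue",(636.5,6),-11.2),("yellow",(564,-263),5.2)):
    a=np.radians(yaw);X=(W[...,0]-c[0]);Y=(W[...,1]-c[1]);x=np.cos(a)*X+np.sin(a)*Y;y=-np.sin(a)*X+np.cos(a)*Y
    for lo,hi in((-70,-8),(8,70)) if k!="yellow" else((-70,70),):
        m=(abs(x)<55)&(y>lo)&(y<hi)&(W[...,2]>12)&(W[...,2]<90)
        h=np.percentile(W[m][:,2],97);t=m&(W[...,2]>h-5)
        r=cv2.minEnclosingCircle(np.stack([x[t],y[t]],1).astype(np.float32));print(k,"h %.1f"%h,np.round([*r[0],r[1]],1))
E
```

```text
time_s: 27.75
eef_pos: [546.8, 252.5, 313.0]
ee_rot: [-0.001, 0.773, 0.635, -0.0]
force: [-0.3, -0.4, -0.7]
grip_width: 1.002
grip_force: 0.0
time_s: 28.15
eef_pos: [479.9, 173.3, 311.1]
ee_rot: [-0.002, 0.773, 0.634, -0.002]
force: [-0.1, 1.1, 0.4]
grip_width: 1.0
grip_force: 0.0
red h 64.8 [  0.6 -41.1  16.9]
red h 45.2 [ 1.3 40.  14.7]
blue h 23.3 [  0.8 -39.4  26.7]
blue h 21.3 [ 3.6 40.2 20.7]
yellow h 22.6 [-1.5 -0.4 41.8]
```

View pics/k.png

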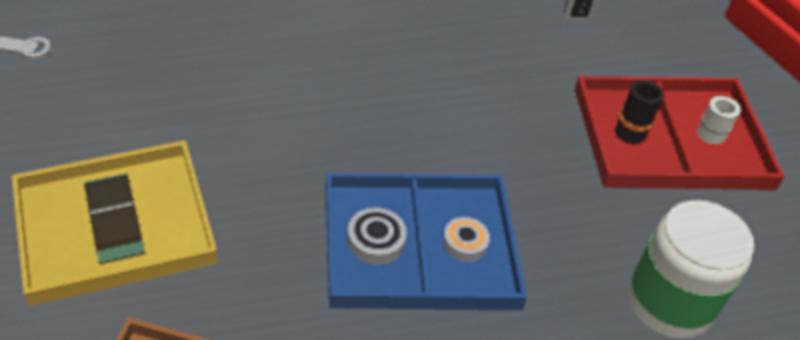

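The picture shows all five parts upright or flat in the correct bays, with the can and wrench undisturbed. The measured heights and offsets agree with the requirements, so I'm handing in.

```bash
python3 -c "
from rig import ticket
print(ticket.finish_job())"
```

```text
the job is handed in; nothing more can be done
None
```

The job is handed in at about 28 s of the 112 s allowed: the final pictures and measurements show all five parts released in their correct trays and bays and the can and wrench where they were, though the hand-in returned no verdict.

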